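Lock a crept-up solder reel on its spindle with a snap-in retaining clip

TASK

The solder reel has crept up its spindle and hides the groove: press it down until it sits fully home. Then lift the orange retaining clip out of its nest in the blue tray, lay it flat on the cabinet top and let go, take it up again by its tail so that its arms are free to spring, and push it sideways into the spindle's groove above the reel until it snaps fully home and stays there by itself. Leave the other things on the cabinet where they are.

Things in the scene. Friction and masses are not known exactly. Their poses are not given: they have to be found in the camera images.
- reel_stand: solder reel stand, fixed: grey round cast base, 104 mm across, 16.5 mm high, with an upright steel spindle in its middle that carries the solder reel. Origin: centre of the underside, on the spindle's axis, z up. The spindle is 18 mm across, its rounded head ends at 80 mm height; under the head is the groove: core 12 mm across, from 50.5 to 65.5 mm height.
- wire_guide (a point): top of the thin upright wire guide with an eye on the stand's base, 86 mm high, 42 mm from the spindle's axis on the stand's +x side. The clip must not come from that side; coming from the stand's -x side, pushing along its +x, is clear.
- groove (a point): point on the spindle's axis 52 mm above the cabinet top: the level of the reel's upper flange when the reel is home, and of the seated clip's underside. Axes as the stand's.
- reel (a joint): height (m) of the reel above its home on the felt at the spindle's foot: 0 is home (hard stop), at most 0.015; it starts 0.009 to 0.013 up and covers the groove. Reel: 48 mm across, 32 mm high, its upper flange at 52 mm plus this value. It holds by 7 N of friction where it is left; pressing down on the flange beside the spindle with about 6 to 12 N slides it home.
- clip: orange plastic retaining clip, flat, 9 mm thick, 81 mm long, about 40 g, both faces alike. Origin: on its underside at the centre of the round seat, where the spindle's axis passes when it is seated; +x points out through the mouth between the arms, z up. Seated, it has about 2 mm of play along x and lies on the reel's flange with 4 mm of play upwards.
- clip_arms (a point): middle between the clip's two arms, at clip x = 3 mm, half its thickness up. The arms run from x = -12 to 18 mm, flat outer faces 28 mm apart. They are springs, pivoting at x = -11 mm, with inner nibs 8 mm apart at x = 7.5 mm that must spread to pass the 12 mm core, with a push of about 14 N, and then snap shut behind it. Squeezed by fingers they cannot spread freely.
- clip_tail (a point): middle of the clip's tail, at clip x = -39 mm, half its thickness up. The tail is 11 mm wide, from x = -57 to -21 mm; behind it a cross bar 20 mm wide to x = -63 mm, before it the stiff yoke, 25 mm wide, to x = -6.5 mm. Held here across its width, the arms are free. The cabinet top between tray and stand is clear, to lay the clip down.
- clip_tray: blue printed spares tray, fixed, x = -72 to 62 mm, y = -48 to 48 mm about its origin on the underside, z up. Floor 4 mm thick, ribs to 13 mm height. The clip starts in its nest on the floor, origin over the tray's, axes parallel. Ribs shut in tail and front; fingers fit only in the notches beside the arms, x = -16 to 21 mm, open to the sides. A fixed vial lies across at x = 43 mm, 20 mm high.
- multimeter: bystander: black digital multimeter, 145x89x46 mm; origin at the centre of its underside
- mug: bystander: stoneware mug, 80x113x94 mm; origin at the centre of its underside
- flux_bottle: bystander: white dropper bottle with blue nozzle, 35 mm across, 98 mm tall; origin at the centre of its underside
- tape_roll: bystander: roll of yellow tape, 65 mm across, 19 mm tall; origin at the centre of its underside
- long_nose: bystander: long-nose pliers with red grips, 147x48x14 mm; origin at the centre of its underside
- trim_driver: bystander: small yellow precision screwdriver, 10x88x10 mm; origin at the centre of its underside
- rosin_tin: bystander: shallow clear tin of rosin lumps, 63 mm across, 25 mm tall; origin at the centre of its underside
- power_strip: bystander: white three-way socket strip along the right edge, 54x230x45 mm, fixed; origin at the centre of its underside
- third_hand: bystander: helping hand with black base, two crocodile clips and a lens, at the back left, 110x147x120 mm, fixed; origin at the centre of its underside

How it is judged (in metres and radians):
On the way, in this order (a step that is already met when the one before it is completed fails the run):
1. the reel is pressed fully home (within 1.5 mm) (value of joint reel below 0.0015 m), for 0.2 s.
2. the clip lies flat and free on the cabinet top, out of its tray, not touched by the fingers (height (world z) of clip below 0.0025 m and angle between clip's own z axis and vertical below 0.1 rad and contact force between the fingers and clip below 0.05 N and linear speed of clip below 0.02 m/s and horizontal distance between clip and clip_tray above 0.05 m), for 0.2 s.
3. the clip is up off the cabinet top again, held by its tail, behind the yoke (height (world z) of clip above 0.015 m and contact force between the fingers and clip above 0.5 N and x of the grasp point in the frame of clip below -0.018 m), for 0.2 s.
At the end, for the whole second after the job is handed in: The clip is snapped into the spindle's groove: its seat centre within 4 mm of the spindle's axis, its underside within -3 to +6 mm of the home level of the reel's flange, level within 0.15 rad, at rest and released, with the reel within 2 mm of its home position (horizontal distance between clip and groove below 0.004 m and z of clip in the frame of groove between -0.003 and 0.006 m and angle between clip's own z axis and vertical below 0.15 rad and value of joint reel below 0.002 m and linear speed of clip below 0.02 m/s and contact force between the fingers and clip below 0.05 N); the robot touches nothing.
It fails at once if a bystander is pushed more than 3 cm from its place (distance of any of multimeter, flux_bottle, trim_driver from where it was at the start of the episode above 0.03 m).
It also fails if it takes over 58 s, if anything falls off the work surface, if the arm or the gripper's body presses on something with over 40 N, if the wrist force passes 120 N, or if a joint passes its speed limit or range.

ROBOT

A 7-joint arm with a two-finger parallel gripper is mounted at the origin on a cart in front of the work surface, level with it; the furniture and walls round the work are solid. World frame = base frame: x ahead of the robot, y to its left, z up, the work surface at z = 0. Lengths are in mm, angles in rad, forces in N, time in s.
With the tool pointing down it reaches from about 400 to 925 mm from the base axis. Payload 4.1 kg.
Tool frame: the origin (TCP) lies at the very end of the fingers, on their centre line; the grasp point (between the pads) lies robot.grasp_offset behind it (robot.grasp_offset is the distance from the TCP to the grasp point, in mm); z points along the fingers, y is the line along which they close (so a half turn about z gives the same grasp; the last joint's range is limited). The gripper opens to 85 mm and grips with 20 to 120 N. Pads are 22 mm wide; open, the fingers measure 114 mm over their backs; the gripper's body (76 mm by 85 mm) begins 54 mm behind the grasp point. The pads swing forward as they close: fully open they stand 13 mm farther back than shut.
Start: joints at [-1.345, 0.398, 0.045, 1.537, -0.019, 1.207, -0.051], TCP at [207.407, 616.057, 231.347] pointing down, gripper open.
Joint ranges: [-2.82, 2.82], [-0.49, 2.23], [-1.37, 1.46], [0, 2.46], [-1.36, 4.5], [0.23, 2], [-2.94, 2.94]. Speed limits (rad/s): [2.57, 2.57, 3.14, 3.14, 3.14, 3.14, 3.14].

INTERFACE

Orientations are given as a rotation vector (axis times angle).
In Python, from cell import robot gives the robot as it stands.
- The arm moves only by the tool jog_arm, never from a script. Its argument "series" is a list of rows, each a list of 2 entries, a list of its own where there are three numbers: the shift along the tool's x, y, z as a fraction of full scale, then the turn, a rotation vector about the tool's x, y, z as a fraction of full scale. A call has 1 to 8 rows; each row is the pose to reach, as a shift and turn from the pose commanded when the call began, along the tool's axes at that moment, turning the shorter way round; what a row does not reach only later rows make up. Full scale, the value 1, is 10 cm for a shift and 360 degrees for a turn. A row lasts 1/12 s, in which the tool goes at most 41.7 mm and 7.16 degrees, less where a joint would pass 70% of its speed; a pose out of reach is approached as far as the arm can. A call with a number of a shift or a turn outside -1 to 1 is refused whole. A call with a gripper value outside its range is refused whole. "grip" is the opening, from 0 (shut) to 1 (fully open), set as the call begins (left out, the last holds). The fingers move at their own pace and stop on an object; "squeeze" is the grip in N (left out, the last holds). Time passes only in rows, so rows that repeat a pose let the fingers close. It gives the time, the measured TCP pose, the force, the opening and the grip force at its end, in the units of the state.
- robot.get_obs(): the state, without advancing time (a new reading comes with each control period).
- robot.get_image(name): name is "side" or "top"; returns the picture (384x512x3 uint8, blue, green, red); there is no depth.
- robot.camera_model(name): a dict with "intrinsics" (3x3 intrinsics, pixels), "distortion" ([k1, k2, p1, p2, k3] as OpenCV has them; the pictures are not rectified), "R" (3x3) and "t" (3): a world point X has camera coordinates R X + t. Camera axes: x right, y down, z forward; pixel columns grow to the right and rows downward; lengths in mm; the calibration is good to about 2 mm. A picture is of the moment at which its call begins. camera_model takes no time and is no camera call.
- robot.finish_job(): hands the job in; it is judged then, once.
The state is a dict: "t": time; "qpos": joint angles; "dq": joint speeds; "tau": joint torques, N m; "tcp_pos": TCP position; "ee_rot": TCP orientation; "wrist_force": force on the tool from outside, world axes, zero at the start; "torque": the same for the moment, N m; "grip_width": opening from 0.0 (shut) to 1.0 (fully open); "gripper_force": force on a finger pad.
Only numpy, scipy, OpenCV 4.12 (cv2) and the standard library are available. Lean on these libraries where they do the work, as an engineer would, in place of code of your own. Each camera call takes 0.05 s, during which the arm holds its last target. There are 200 camera calls.

## Working session

There is one attempt and no reset: what is moved stays moved. The work goes in short steps, Python scripts to look and compute and a tool call to move; the robot and the scene stay as the last step left them, time stands still between calls to the robot, and variables do not carry over. Pictures are saved under pics/ and viewed, at most 14 in all, crops included, and the job is handed in when it is done.

Besides the shell and the picture viewer there is one more tool, called after "Call:" by a JSON object that holds its "api" and its "payload", one argument or row to a line. jog_arm: Moves the arm, as the interface text tells. Shift numbers are shares of 10 cm and turn numbers shares of 360 degrees, none past 1 either way. Its arguments: {"type":"object","properties":{"series":{"type":"array"},"grip":{"type":"number"},"squeeze":{"type":"number"}},"required":["series"]}

```bash
mkdir -p pics; ls; python3 - <<'E'
from cell import robot
import cv2, numpy as np
o=robot.get_obs(); print({k:np.round(v,3) for k,v in o.items()}, robot.grasp_offset)
for n in("side","top"):
    cv2.imwrite(f"pics/{n}0.png",robot.get_image(n)); m=robot.camera_model(n)
    print(n,{k:np.round(v,3).tolist() for k,v in m.items()}, np.round(-np.array(m["R"]).T@m["t"]))
E
```

```text
pics
{'t': np.float64(0.0), 'qpos': array([-1.345,  0.399,  0.045,  1.538, -0.019,  1.207, -0.051]), 'dq': array([-0.   , -0.   , -0.001,  0.001,  0.   ,  0.002, -0.   ]), 'tau': array([-1.0000e-03, -4.7513e+01,  1.3640e+00, -2.5422e+01,  1.2000e-02,
        1.0000e-02,  0.0000e+00]), 'tcp_pos': array([207.169, 615.408, 230.237]), 'ee_rot': array([-5.08e-01, -3.10e+00,  3.00e-03]), 'wrist_force': array([ 0.527, -0.181, -0.062]), 'torque': array([-0.014, -0.017,  0.067]), 'gripper_force': np.float64(0.0), 'grip_width': np.float64(1.0)} 18.700000000000003
side {'intrinsics': [[418.905, 0.0, 249.544], [0.0, 418.905, 195.312], [0.0, 0.0, 1.0]], 'distortion': [0.002, 0.0, 0.0, 0.0, 0.0], 'R': [[-0.999, 0.044, 0.0], [0.023, 0.542, -0.84], [-0.037, -0.839, -0.542]], 't': [540.647, 113.002, 1055.684]} [576. 801. 667.]
top {'intrinsics': [[456.136, 0.0, 263.427], [0.0, 456.136, 190.834], [0.0, 0.0, 1.0]], 'distortion': [-0.107, 0.0, 0.0, 0.0, 0.0], 'R': [[0.029, -1.0, -0.001], [-0.978, -0.028, -0.207], [0.207, 0.007, -0.978]], 't': [-87.537, 557.787, 1086.25]} [ 324.  -80. 1178.]
```

View pics/side0.png

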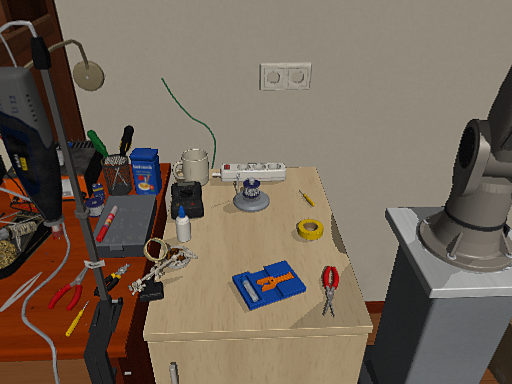

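View pics/top0.png

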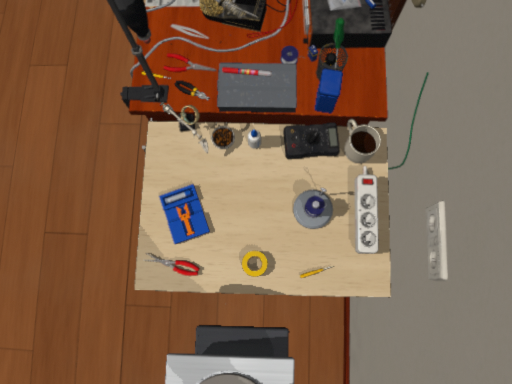

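The side view has the blue tray at (270,284), the clip in it, and the stand at (252,195). In the top view the tray is at (185,213) and the stand at (313,207). Next I'll measure them and enlarge the crops.

```bash
cat > h.py <<'E'
import cv2, numpy as np
from cell import robot
def cam(n):
    m=robot.camera_model(n); return [np.array(m[k],float) for k in("intrinsics","distortion","R","t")]
def ray(n,uv):
    K,D,R,t=cam(n); p=cv2.undistortPoints(np.array(uv,float).reshape(1,1,2),K,D)[0,0]
    return -R.T@t, R.T@np.array([p[0],p[1],1])
def plane(n,uv,z):
    c,d=ray(n,uv); return c+d*(z-c[2])/d[2]
def tri(a,b):
    (c1,d1),(c2,d2)=ray("side",a),ray("top",b)
    s=np.linalg.lstsq(np.c_[d1,-d2],c2-c1,rcond=None)[0]
    p,q=c1+s[0]*d1,c2+s[1]*d2; return (p+q)/2,np.linalg.norm(p-q)
def proj(n,X):
    K,D,R,t=cam(n); return cv2.projectPoints(np.array(X,float).reshape(-1,3),cv2.Rodrigues(R)[0],t,K,D)[0][:,0]
def mask(im,lo,hi):
    return cv2.inRange(cv2.cvtColor(im,cv2.COLOR_BGR2HSV),np.array(lo),np.array(hi))
def big(m):
    c=max(cv2.findContours(m,cv2.RETR_EXTERNAL,cv2.CHAIN_APPROX_NONE)[0],key=cv2.contourArea)
    return c[:,0].astype(float)
def roi(m,x0,y0,x1,y1):
    r=np.zeros_like(m); r[y0:y1,x0:x1]=m[y0:y1,x0:x1]; return r
E
python3 - <<'E'
from h import *
S,T=cv2.imread("pics/side0.png"),cv2.imread("pics/top0.png")
R={"side":(225,255,315,312),"top":(155,180,215,248)}
cen={}
for n,im in(("side",S),("top",T)):
    o=big(roi(mask(im,(5,150,120),(20,255,255)),*R[n])); b=big(roi(mask(im,(100,120,50),(125,255,255)),*R[n]))
    M=cv2.moments(o.astype(np.float32)); cen[n]=(M["m10"]/M["m00"],M["m01"]/M["m00"])
    print(n,"clip cen",np.round(cen[n],1),"area",M["m00"])
    for z in (13.,):
        P=np.array([plane(n,p,z)[:2] for p in o],np.float32); r=cv2.minAreaRect(P);print(" clip rect",r, cv2.boxPoints(r).round().tolist())
        P=np.array([plane(n,p,13)[:2] for p in b],np.float32); r=cv2.minAreaRect(P);print(" tray rect z13",r,cv2.boxPoints(r).round().tolist())
print("tri",tri(cen["side"],cen["top"]))
def crop(im,x0,y0,x1,y1,w,h): return cv2.resize(im[y0:y1,x0:x1],(w,h),interpolation=cv2.INTER_CUBIC)
cv2.imwrite("pics/c1.png",np.vstack([np.hstack([crop(S,220,160,290,220,350,300),crop(S,225,252,315,312,450,300)]),
 np.hstack([crop(T,278,165,348,225,350,300),crop(T,145,185,235,245,450,300)])]))
E
```

```text
side clip cen [273.  280.9] area 207.0
 clip rect ((490.1772766113281, 133.62725830078125), (81.84774017333984, 34.410099029541016), 21.68979835510254) [[446.0, 134.0], [459.0, 103.0], [535.0, 133.0], [522.0, 165.0]]
 tray rect z13 ((506.5739440917969, 141.92706298828125), (135.95924377441406, 104.71920776367188), 21.577129364013672) [[424.0, 166.0], [463.0, 68.0], [589.0, 118.0], [551.0, 216.0]]
top clip cen [185.7 219.2] area 136.5
 clip rect ((488.2037048339844, 127.1279296875), (78.90997314453125, 26.240978240966797), 21.651668548583984) [[447.0, 125.0], [456.0, 100.0], [530.0, 129.0], [520.0, 154.0]]
 tray rect z13 ((504.21575927734375, 132.8448486328125), (132.78994750976562, 93.98072814941406), 21.631975173950195) [[425.0, 152.0], [460.0, 65.0], [583.0, 114.0], [549.0, 201.0]]
tri (array([492.38672684, 128.51162145,   5.02889924]), np.float64(4.79459581240338))
```

View pics/c1.png

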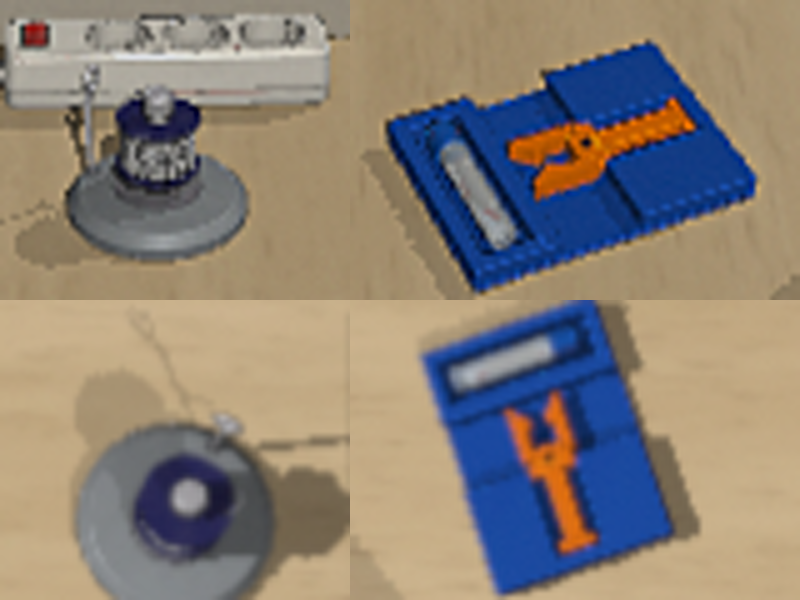

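The side crops show the guide eye at about (238,175) and the spindle head at (251.5,180). The top crops show the eye at about (323.6,190.6) and the head at (315.8,204). The clip's hole is at side (272.4,280.6) and top (184.6,216.6), and the clip's mouth points towards the vial, at about +21.6°.

```bash
python3 - <<'E'
from h import *
S,T=cv2.imread("pics/side0.png"),cv2.imread("pics/top0.png")
print("hole",tri((272.4,280.6),(184.6,216.6)))
print("head",tri((251.5,180),(315.8,204)))
print("eye",tri((238.4,175),(323.6,190.6)))
# head: bright low-sat blob in top
h=roi(mask(T,(0,0,150),(180,60,255)),305,195,328,215); 
for c in cv2.findContours(h,cv2.RETR_EXTERNAL,cv2.CHAIN_APPROX_NONE)[0]:
    m=cv2.moments(c); 
    if m["m00"]>5: print("headtop",m["m10"]/m["m00"],m["m01"]/m["m00"],m["m00"],plane("top",(m["m10"]/m["m00"],m["m01"]/m["m00"]),79))
# reel navy
for n,im,r in(("top",T,(300,190,332,222)),("side",S,(238,172,268,205))):
    b=big(roi(mask(im,(112,60,20),(135,255,140)),*r)); print(n,"reel bbox",b.min(0),b.max(0))
# base outline on both: grey low sat
for n,im,r in(("top",T,(285,185,340,232)),("side",S,(225,170,280,216))):
    g=roi(mask(im,(85,8,70),(135,255,255))|mask(im,(0,0,90),(180,30,200)),*r)
    g=cv2.morphologyEx(g,cv2.MORPH_CLOSE,np.ones((3,3))); b=big(cv2.morphologyEx(g,cv2.MORPH_OPEN,np.ones((5,5))))
    P=np.array([plane(n,p,8)[:2] for p in b],np.float32)
    print(n,"base bbox",b.min(0),b.max(0),"circle",cv2.minEnclosingCircle(P),cv2.fitEllipse(P))
# tray silhouette vs prediction
a=np.radians(21.6);Rz=np.array([[np.cos(a),-np.sin(a)],[np.sin(a),np.cos(a)]])
for n in("top","side"):
  C=[np.r_[Rz@[x,y]+[509,135],13] for x in(-72,62) for y in(-48,48)]
  print(n,np.round(proj(n,C),1).tolist())
E
```

```text
hole (array([496.36809987, 131.33146016,   9.55451464]), np.float64(0.3835549267613896))
head (array([ 527.43978439, -201.96995774,   69.91548378]), np.float64(1.1028451178928764))
eye (array([ 562.07829382, -220.77855262,   75.58918432]), np.float64(1.7833729759483345))
headtop 315.0 204.0 14.0 [ 526.26291962 -199.10638674   79.        ]
top reel bbox [305. 196.] [324. 215.]
side reel bbox [243. 180.] [259. 187.]
top base bbox [294. 190.] [330. 228.] circle ((526.6200561523438, -201.03305053710938), 51.221343994140625) ((526.0964965820312, -199.02584838867188), (94.91327667236328, 100.55310821533203), 107.02639770507812)
side base bbox [225. 170.] [279. 211.] circle ((525.3489379882812, -268.30950927734375), 129.77613830566406) ((522.220947265625, -271.8991394042969), (166.77621459960938, 243.79837036132812), 179.7851104736328)
top [[209.6, 231.2], [174.3, 243.8], [193.4, 183.4], [158.8, 195.6]]
side [[285.6, 258.5], [306.7, 285.6], [232.4, 274.9], [250.0, 304.9]]
```

Measurements agree with each other and with the sizes given:
- **Tray/clip:** origin about (509,135), yaw 21.6°.
- **Spindle:** about (526,-200).
- **Guide:** at about -30° from the spindle.

The tool's x axis is at yaw 161.4° and y at 71.4°. I'm moving to above the stand first.

Call:
{"api": "jog_arm", "payload": {
  "series": [
    [[-1,-0.9,0],[0,0,0]],
    [[-1,-0.9,0],[0,0,0]],
    [[-1,-0.9,0],[0,0,0]],
    [[-1,-0.9,0],[0,0,0]]
  ],
  "grip": 0.28,
  "squeeze": 40
}}

```text
t: 0.43
tcp_pos: [278.8, 491.5, 230.8]
ee_rot: [0.521, 3.095, -0.008]
wrist_force: [1.3, -0.6, -0.7]
grip_width: 0.457
gripper_force: 0.0
```

Call:
{"api": "jog_arm", "payload": {
  "series": [
    [[-1,-0.9,0],[0,0,0]],
    [[-1,-0.9,0],[0,0,0]],
    [[-1,-0.9,0],[0,0,0]],
    [[-1,-0.9,0],[0,0,0]]
  ]
}}

```text
t: 0.77
tcp_pos: [343.7, 374.2, 231.1]
ee_rot: [0.523, 3.096, -0.006]
wrist_force: [0.1, -0.3, 0.1]
grip_width: 0.281
gripper_force: 0.0
```

Call:
{"api": "jog_arm", "payload": {
  "series": [
    [[-1,-0.9,0],[0,0,0]],
    [[-1,-0.9,0],[0,0,0]],
    [[-1,-0.9,0],[0,0,0]],
    [[-1,-0.9,0],[0,0,0]]
  ]
}}

```text
t: 1.1
tcp_pos: [408.9, 257.1, 231.3]
ee_rot: [0.523, 3.096, -0.005]
wrist_force: [0.7, -0.9, -0.8]
grip_width: 0.278
gripper_force: 0.0
```

Call:
{"api": "jog_arm", "payload": {
  "series": [
    [[-1,-0.9,0],[0,0,0]],
    [[-1,-0.9,0],[0,0,0]],
    [[-1,-0.9,0],[0,0,0]],
    [[-1,-0.9,0],[0,0,0]]
  ]
}}

```text
t: 1.43
tcp_pos: [474.5, 139.9, 231.6]
ee_rot: [0.523, 3.095, -0.005]
wrist_force: [0.5, -0.0, -0.5]
grip_width: 0.274
gripper_force: 0.0
```

Call:
{"api": "jog_arm", "payload": {
  "series": [
    [[-0.5,-1,0],[0,0,0]],
    [[-0.5,-1,0],[0,0,0]],
    [[-0.5,-1,0],[0,0,0]],
    [[-0.5,-1,0],[0,0,0]]
  ]
}}

```text
t: 1.77
tcp_pos: [487.5, 29.1, 231.4]
ee_rot: [0.525, 3.096, -0.005]
wrist_force: [0.1, 0.6, -0.6]
grip_width: 0.279
gripper_force: 0.0
```

Call:
{"api": "jog_arm", "payload": {
  "series": [
    [[-0.5,-1,0.4],[0,0,0]],
    [[-0.5,-1,0.4],[0,0,0]],
    [[-0.5,-1,0.4],[0,0,0]],
    [[-0.5,-1,0.4],[0,0,0]]
  ]
}}

```text
t: 2.1
tcp_pos: [500.9, -81.3, 189.4]
ee_rot: [-0.523, -3.095, 0.008]
wrist_force: [-0.1, -0.3, 0.1]
grip_width: 0.279
gripper_force: 0.0
```

Call:
{"api": "jog_arm", "payload": {
  "series": [
    [[-0.63,-1,0.5],[0,0,0]],
    [[-0.63,-1,0.5],[0,0,0]],
    [[-0.63,-1,0.5],[0,0,0]],
    [[-0.63,-1,0.5],[0,0,0]],
    [[-0.63,-1,0.5],[0,0,0]],
    [[-0.63,-1,0.5],[0,0,0]]
  ]
}}

```text
t: 2.6
tcp_pos: [530.5, -187.8, 140.9]
ee_rot: [-0.508, -3.099, -0.002]
wrist_force: [-0.5, -0.0, 0.9]
grip_width: 0.282
gripper_force: 0.0
```

```bash
python3 - <<'E'
from h import *
S,T=robot.get_image("side"),robot.get_image("top")
def crop(im,x0,y0,x1,y1,w,h): return cv2.resize(im[y0:y1,x0:x1],(w,h),interpolation=cv2.INTER_CUBIC)
cv2.imwrite("pics/c2.png",np.hstack([crop(S,215,130,295,220,400,450),crop(T,270,155,350,245,400,450)]))
E
```

```text
(no output)
```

View pics/c2.png

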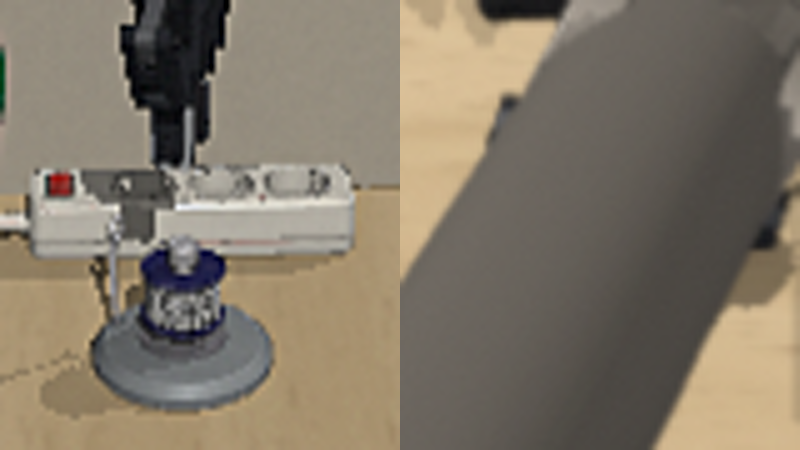

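The gripper hangs over the spindle, with the fingers at side crop (180,150) and the head at (183,250). The body doesn't hide the fingers in this view. I'll centre it and go down around the head.

Call:
{"api": "jog_arm", "payload": {
  "series": [
    [[0,-0.135,0],[0,0,0]],
    [[0,-0.135,0.2],[0,0,0]],
    [[0,-0.135,0.4],[0,0,0]],
    [[0,-0.135,0.55],[0,0,0]],
    [[0,-0.135,0.68],[0,0,0]],
    [[0,-0.135,0.68],[0,0,0]],
    [[0,-0.135,0.68],[0,0,0]]
  ],
  "grip": 0.32
}}

```text
t: 3.28
tcp_pos: [526.3, -200.6, 73.3]
ee_rot: [-0.505, -3.1, -0.001]
wrist_force: [0.9, 0.1, -0.3]
grip_width: 0.32
gripper_force: 0.0
```

Call:
{"api": "jog_arm", "payload": {
  "series": [
    [[0,0,0.04],[0,0,0]],
    [[0,0,0.08],[0,0,0]],
    [[0,0,0.11],[0,0,0]],
    [[0,0,0.14],[0,0,0]],
    [[0,0,0.14],[0,0,0]]
  ]
}}

```text
t: 3.7
tcp_pos: [526.7, -201.9, 59.5]
ee_rot: [0.508, 3.099, 0.0]
wrist_force: [-0.1, -0.6, 0.5]
grip_width: 0.323
gripper_force: 0.4
```

Call:
{"api": "jog_arm", "payload": {
  "series": [
    [[0,0,0.03],[0,0,0]],
    [[0,0,0.05],[0,0,0]],
    [[0,0,0.07],[0,0,0]],
    [[0,0,0.09],[0,0,0]],
    [[0,0,0.09],[0,0,0]]
  ]
}}

```text
t: 4.12
tcp_pos: [526.7, -202.0, 52.1]
ee_rot: [0.508, 3.099, 0.002]
wrist_force: [-2.5, 2.5, 16.7]
grip_width: 0.319
gripper_force: 7.9
```

Call:
{"api": "jog_arm", "payload": {
  "series": [
    [[0,0,0.02],[0,0,0]],
    [[0,0,0.03],[0,0,0]],
    [[0,0,0.04],[0,0,0]],
    [[0,0,0.04],[0,0,0]]
  ]
}}

```text
t: 4.45
tcp_pos: [526.8, -202.0, 51.8]
ee_rot: [0.509, 3.099, 0.007]
wrist_force: [-12.1, 7.2, 44.1]
grip_width: 0.319
gripper_force: 22.0
```

It's on the hard stop: 44 N with the TCP at z = 51.8. Now retreating and crossing to the tray.

Call:
{"api": "jog_arm", "payload": {
  "series": [
    [[0,0,-0.3],[0,0,0]],
    [[0,0,-0.6],[0,0,0]],
    [[0,0,-1],[0,0,0]],
    [[0,0,-1],[0,0,0]]
  ]
}}

```text
t: 4.78
tcp_pos: [530.3, -204.4, 153.0]
ee_rot: [0.507, 3.088, -0.002]
wrist_force: [1.2, -1.9, 0.3]
grip_width: 0.322
gripper_force: 0.0
```

Call:
{"api": "jog_arm", "payload": {
  "series": [
    [[0.4,1,0],[0,0,0]],
    [[0.4,1,0],[0,0,0]],
    [[0.4,1,0],[0,0,0]],
    [[0.4,1,0],[0,0,0]]
  ],
  "grip": 1
}}

```text
t: 5.12
tcp_pos: [520.0, -87.1, 145.3]
ee_rot: [-0.493, -3.101, -0.006]
wrist_force: [0.7, -0.4, -0.5]
grip_width: 0.874
gripper_force: 0.0
```

Call:
{"api": "jog_arm", "payload": {
  "series": [
    [[0.4,1,0],[0,0,0]],
    [[0.4,1,0],[0,0,0]],
    [[0.4,1,0],[0,0,0]],
    [[0.4,1,0],[0,0,0]]
  ]
}}

```text
t: 5.45
tcp_pos: [513.8, 19.9, 145.5]
ee_rot: [-0.493, -3.101, -0.005]
wrist_force: [0.9, 0.1, -0.6]
grip_width: 1.003
gripper_force: 0.0
```

Call:
{"api": "jog_arm", "payload": {
  "series": [
    [[0.4,1,0],[0,0,-0.02]],
    [[0.4,1,0],[0,0,-0.04]],
    [[0.4,1,0],[0,0,-0.06]],
    [[0.4,1,0],[0,0,-0.08]],
    [[0.4,1,0],[0,0,-0.1]],
    [[0.4,1,0],[0,0,-0.112]],
    [[0.4,1,0],[0,0,-0.112]],
    [[0.4,1,0],[0,0,-0.112]]
  ]
}}

```text
t: 6.12
tcp_pos: [508.3, 119.6, 146.0]
ee_rot: [0.586, -3.086, 0.001]
wrist_force: [-0.6, -0.0, 0.3]
grip_width: 1.0
gripper_force: 0.0
```

```bash
python3 - <<'E'
from h import *
S,T=robot.get_image("side"),robot.get_image("top")
def crop(im,x0,y0,x1,y1,w,h): return cv2.resize(im[y0:y1,x0:x1],(w,h),interpolation=cv2.INTER_CUBIC)
cv2.imwrite("pics/c3.png",np.hstack([crop(S,225,160,285,220,300,300),crop(S,215,215,325,315,400,364)[:300],]))
a=(S,T)
for n,im,r in(("top",T,(300,190,332,222)),("side",S,(238,172,268,205))):
    b=big(roi(mask(im,(112,60,20),(135,255,140)),*r)); print(n,"reel bbox",b.min(0),b.max(0))
E
```

```text
top reel bbox [304. 197.] [323. 216.]
side reel bbox [243. 183.] [252. 191.]
```

View pics/c3.png

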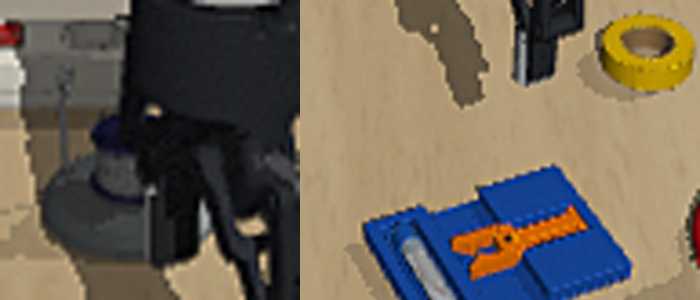

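The reel's top edge is about 3 px lower, and its spindle is partly hidden by the gripper. The tray and clip are undisturbed. I'll centre over the arms and descend.

Call:
{"api": "jog_arm", "payload": {
  "series": [
    [[-0.09,0.145,0],[0,0,0]],
    [[-0.09,0.145,0.3],[0,0,0]],
    [[-0.09,0.145,0.6],[0,0,0]],
    [[-0.09,0.145,0.9],[0,0,0]],
    [[-0.09,0.145,1],[0,0,0]],
    [[-0.09,0.145,1],[0,0,0]],
    [[-0.09,0.145,1],[0,0,0]]
  ],
  "grip": 0.6,
  "squeeze": 25
}}

```text
t: 6.8
tcp_pos: [511.5, 137.3, 46.7]
ee_rot: [-0.59, 3.085, -0.0]
wrist_force: [0.2, -0.2, 0.0]
grip_width: 0.597
gripper_force: 0.0
```

```bash
python3 - <<'E'
from h import *
S,T=robot.get_image("side"),robot.get_image("top")
o=robot.get_obs();print(o["tcp_pos"],o["ee_rot"])
p=proj("side",[o["tcp_pos"]]);print(p)
cv2.imwrite("pics/c4.png",cv2.resize(S[225:315,215:325],(770,600*77//77),interpolation=cv2.INTER_CUBIC))
E
```

```text
[512.71009032 137.7988569   47.99554314] [-5.90099813e-01  3.08226905e+00  9.20194434e-04]
[[265.67058515 269.87766643]]
```

View pics/c4.png

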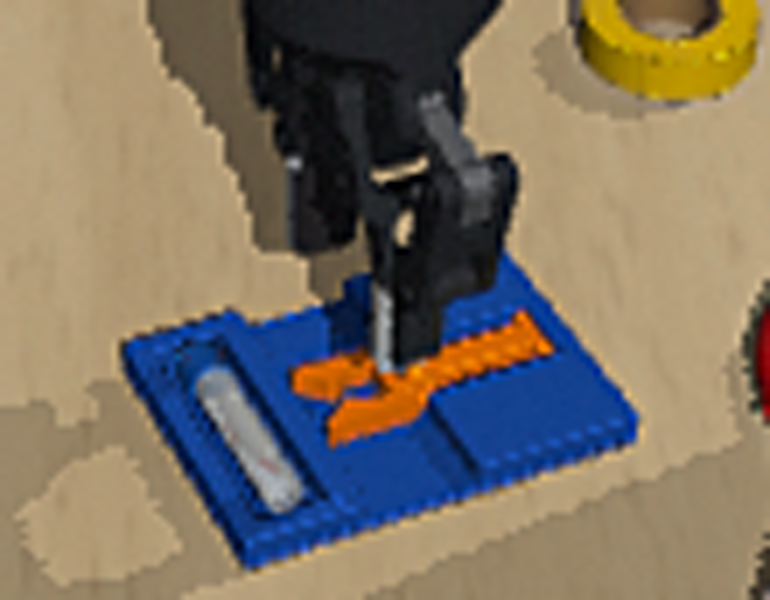

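The fingers straddle the arms: near tip at crop (405,368), far tip at (320,250), and their midpoint matches the projected TCP. Going down into the notches.

Call:
{"api": "jog_arm", "payload": {
  "series": [
    [[0,0,0.2],[0,0,0]],
    [[0,0,0.3],[0,0,0]],
    [[0,0,0.4],[0,0,0]],
    [[0,0,0.4],[0,0,0]],
    [[0,0,0.4],[0,0,0]]
  ]
}}

```text
t: 7.32
tcp_pos: [511.0, 137.4, 6.3]
ee_rot: [0.591, -3.085, 0.0]
wrist_force: [1.3, 0.8, 0.3]
grip_width: 0.599
gripper_force: 0.0
```

Call:
{"api": "jog_arm", "payload": {
  "series": [
    [[0,0,0],[0,0,0]],
    [[0,0,0],[0,0,0]],
    [[0,0,0],[0,0,0]],
    [[0,0,0],[0,0,0]],
    [[0,0,0],[0,0,0]],
    [[0,0,0],[0,0,0]]
  ],
  "grip": 0.2
}}

```text
t: 7.82
tcp_pos: [512.2, 136.9, 7.1]
ee_rot: [-0.59, 3.084, -0.001]
wrist_force: [0.5, -2.9, 6.4]
grip_width: 0.308
gripper_force: 27.4
```

Gripped at about 26 mm with 27 N. Lifting.

Call:
{"api": "jog_arm", "payload": {
  "series": [
    [[0,0,-0.1],[0,0,0]],
    [[0,0,-0.3],[0,0,0]],
    [[0,0,-0.6],[0,0,0]],
    [[0,0,-0.8],[0,0,0]],
    [[0,0,-0.8],[0,0,0]],
    [[0,0,-0.8],[0,0,0]]
  ]
}}

```text
t: 8.32
tcp_pos: [511.4, 138.6, 87.1]
ee_rot: [-0.593, 3.083, 0.002]
wrist_force: [-0.2, -0.7, -1.2]
grip_width: 0.312
gripper_force: 25.0
```

```bash
python3 - <<'E'
from h import *
S=robot.get_image("side"); o=big(roi(mask(S,(5,150,120),(20,255,255)),215,190,330,312)); print(o.min(0),o.max(0))
cv2.imwrite("pics/c5.png",cv2.resize(S[205:315,215:325],(600,600),interpolation=cv2.INTER_CUBIC))
E
```

```text
[275. 249.] [295. 262.]
```

View pics/c5.png

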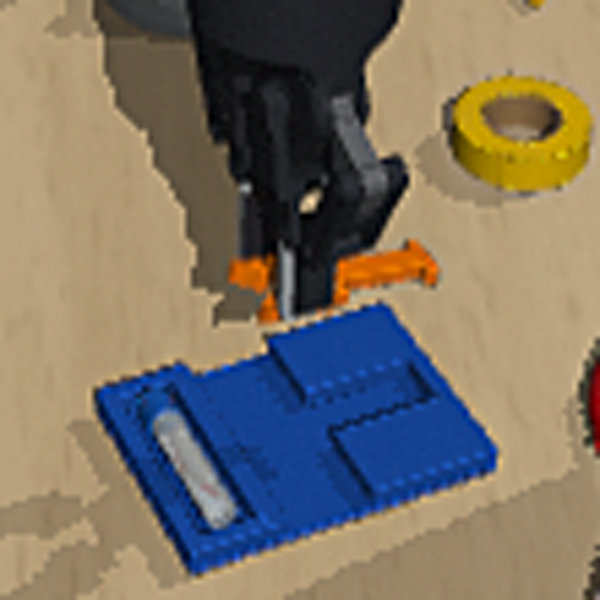

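The clip is out and level: its tail is at crop (390,262) and the nest is empty. Carrying it to the free area and turning it to yaw -30°.

Call:
{"api": "jog_arm", "payload": {
  "series": [
    [[0.3,-1,0],[0,0,0]],
    [[0.3,-1,0],[0,0,0]],
    [[0.3,-1,0],[0,0,0]],
    [[0.3,-1,0],[0,0,0]]
  ]
}}

```text
t: 8.7
tcp_pos: [518.8, 26.8, 84.9]
ee_rot: [0.577, -3.084, 0.005]
wrist_force: [0.7, 0.6, -0.3]
grip_width: 0.312
gripper_force: 25.0
```

Call:
{"api": "jog_arm", "payload": {
  "series": [
    [[0.35,-0.66,0],[0,0,0.018]],
    [[0.35,-0.66,0],[0,0,0.036]],
    [[0.35,-0.66,0],[0,0,0.054]],
    [[0.35,-0.66,0],[0,0,0.072]],
    [[0.35,-0.66,0.1],[0,0,0.09]],
    [[0.35,-0.66,0.3],[0,0,0.108]],
    [[0.35,-0.66,0.5],[0,0,0.126]],
    [[0.35,-0.66,0.6],[0,0,0.143]]
  ]
}}

```text
t: 9.37
tcp_pos: [509.5, -39.3, 23.0]
ee_rot: [-0.812, -3.029, 0.002]
wrist_force: [0.3, 0.1, -0.5]
grip_width: 0.31
gripper_force: 25.0
```

Call:
{"api": "jog_arm", "payload": {
  "series": [
    [[0,0,0],[0,0,0]],
    [[0,0,0],[0,0,0]]
  ]
}}

```text
t: 9.53
tcp_pos: [510.8, -39.9, 24.9]
ee_rot: [-0.801, -3.034, 0.002]
wrist_force: [0.0, 0.6, 0.1]
grip_width: 0.31
gripper_force: 25.0
```

Call:
{"api": "jog_arm", "payload": {
  "series": [
    [[0,0,0.1],[0,0,0]],
    [[0,0,0.16],[0,0,0]],
    [[0,0,0.19],[0,0,0]],
    [[0,0,0.21],[0,0,0]],
    [[0,0,0.21],[0,0,0]],
    [[0,0,0.21],[0,0,0]]
  ]
}}

```text
t: 10.03
tcp_pos: [512.6, -40.9, 5.6]
ee_rot: [0.807, 3.035, 0.001]
wrist_force: [0.5, -0.4, 2.4]
grip_width: 0.31
gripper_force: 26.5
```

Call:
{"api": "jog_arm", "payload": {
  "series": [
    [[0,0,0],[0,0,0]],
    [[0,0,0],[0,0,0]],
    [[0,0,0],[0,0,0]],
    [[0,0,0],[0,0,0]]
  ],
  "grip": 0.6
}}

```text
t: 10.37
tcp_pos: [511.7, -40.5, 5.1]
ee_rot: [-0.806, -3.036, -0.0]
wrist_force: [0.6, -0.6, 0.1]
grip_width: 0.602
gripper_force: 0.0
```

Call:
{"api": "jog_arm", "payload": {
  "series": [
    [[0,0,-0.2],[0,0,0]],
    [[0,0,-0.5],[0,0,0]],
    [[0,0,-0.8],[0,0,0]],
    [[0.6,0.0,-0.9],[0,0,0]],
    [[1,0,-0.9],[0,0,0]],
    [[1,0,-0.9],[0,0,0]],
    [[1,0,-0.9],[0,0,0]]
  ]
}}

```text
t: 10.95
tcp_pos: [420.6, 11.2, 94.7]
ee_rot: [-0.8, -3.033, -0.003]
wrist_force: [0.4, -0.2, -1.3]
grip_width: 0.606
gripper_force: 0.0
```

```bash
python3 - <<'E'
from h import *
S,T=robot.get_image("side"),robot.get_image("top")
for n,im,z in(("side",S,4.5),("top",T,9)):
    m=mask(im,(5,150,120),(20,255,255)); 
    m=roi(m,*((200,190,310,275) if n=="side" else (215,150,300,240)))
    try:
        o=big(m); M=cv2.moments(m,True); c=(M["m10"]/M["m00"],M["m01"]/M["m00"]); print(n,M["m00"],np.round(c,1),np.round(plane(n,c,z),1))
        P=np.array([plane(n,p,z)[:2] for p in o],np.float32); r=cv2.minAreaRect(P); print(r,cv2.boxPoints(r).round().tolist())
    except ValueError: print(n,"none")
def crop(im,x0,y0,x1,y1): return cv2.resize(im[y0:y1,x0:x1],(400,400),interpolation=cv2.INTER_CUBIC)
cv2.imwrite("pics/c6.png",np.hstack([crop(S,205,165,305,265),crop(T,210,150,310,250)]))
E
```

```text
side 207.0 [266.9 237.1] [496.1 -28.1   4.5]
((492.30633544921875, -26.362701416015625), (37.66722869873047, 82.75732421875), 59.88788604736328) [[447.0, -22.0], [519.0, -63.0], [538.0, -31.0], [466.0, 11.0]]
top 187.0 [247.5 218.6] [495.9 -32.3   9. ]
((491.45623779296875, -28.92432403564453), (28.943376541137695, 78.34862518310547), 58.587886810302734) [[450.0, -21.0], [517.0, -62.0], [532.0, -37.0], [466.0, 4.0]]
```

View pics/c6.png

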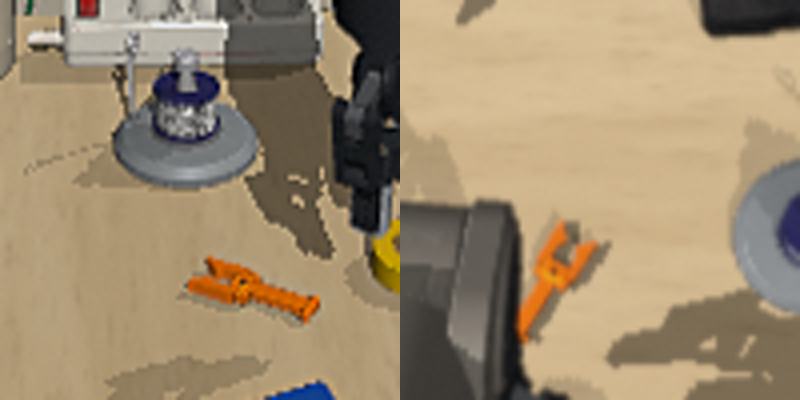

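The clip lies flat at yaw about -30°, with its tail at side crop (300,305). The groove is visible above the homed reel at (185,70). The tail's middle is at about (476.8,-19.6). Regrasping there.

Call:
{"api": "jog_arm", "payload": {
  "series": [
    [[-0.3,0.01,0],[0,0,0]],
    [[-0.64,0.01,0.2],[0,0,0]],
    [[-0.64,0.01,0.4],[0,0,0]],
    [[-0.64,0.01,0.6],[0,0,0]],
    [[-0.64,0.01,0.7],[0,0,0]],
    [[-0.64,0.01,0.7],[0,0,0]],
    [[-0.64,0.01,0.7],[0,0,0]]
  ],
  "grip": 0.38,
  "squeeze": 70
}}

```text
t: 11.63
tcp_pos: [481.5, -22.6, 25.1]
ee_rot: [-0.808, -3.035, 0.001]
wrist_force: [0.4, -0.3, -0.1]
grip_width: 0.379
gripper_force: 0.0
```

Call:
{"api": "jog_arm", "payload": {
  "series": [
    [[0.05,0,0.1],[0,0,0]],
    [[0.05,0,0.16],[0,0,0]],
    [[0.05,0,0.2],[0,0,0]],
    [[0.05,0,0.2],[0,0,0]]
  ]
}}

```text
t: 11.97
tcp_pos: [477.2, -19.4, 5.4]
ee_rot: [0.806, 3.036, 0.0]
wrist_force: [-0.6, 0.8, -0.2]
grip_width: 0.378
gripper_force: 0.0
```

Call:
{"api": "jog_arm", "payload": {
  "series": [
    [[0,0,0],[0,0,0]],
    [[0,0,0],[0,0,0]],
    [[0,0,0],[0,0,0]],
    [[0,0,0],[0,0,0]],
    [[0,0,0],[0,0,0]],
    [[0,0,0],[0,0,0]]
  ],
  "grip": 0
}}

```text
t: 12.47
tcp_pos: [477.6, -19.6, 6.0]
ee_rot: [0.807, 3.035, 0.001]
wrist_force: [-1.6, 0.6, 6.4]
grip_width: 0.089
gripper_force: 68.7
```

Call:
{"api": "jog_arm", "payload": {
  "series": [
    [[0,0,-0.1],[0,0,0]],
    [[0,0,-0.3],[0,0,0]],
    [[0,0,-0.5],[0,0,0]],
    [[0,0,-0.54],[0,0,0]],
    [[0,0,-0.54],[0,0,0]],
    [[0,0,-0.54],[0,0,0]]
  ]
}}

```text
t: 12.97
tcp_pos: [476.9, -19.2, 59.3]
ee_rot: [0.806, 3.036, 0.001]
wrist_force: [1.0, -0.4, -0.9]
grip_width: 0.084
gripper_force: 68.5
```

```bash
python3 - <<'E'
from h import *
S,T=robot.get_image("side"),robot.get_image("top")
o=robot.get_obs(); print(o["tcp_pos"],o["ee_rot"])
cv2.imwrite("pics/side7.png",S);cv2.imwrite("pics/top7.png",T)
def crop(im,x0,y0,x1,y1): return cv2.resize(im[y0:y1,x0:x1],(400,400),interpolation=cv2.INTER_CUBIC)
cv2.imwrite("pics/c7.png",np.hstack([crop(S,215,165,295,245),crop(T,230,165,330,265)]))
for n,im in(("side",S),("top",T)):
    m=roi(mask(im,(5,150,100),(20,255,255)),*((200,190,310,275) if n=="side" else (215,150,300,240)))
    c=big(m); print(n,c.min(0),c.max(0))
E
```

```text
[476.18211242 -19.36594279  58.52127362] [-8.06198088e-01 -3.03475355e+00  7.68163605e-04]
side [252. 212.] [269. 224.]
top [256. 208.] [257. 210.]
```

View pics/c7.png

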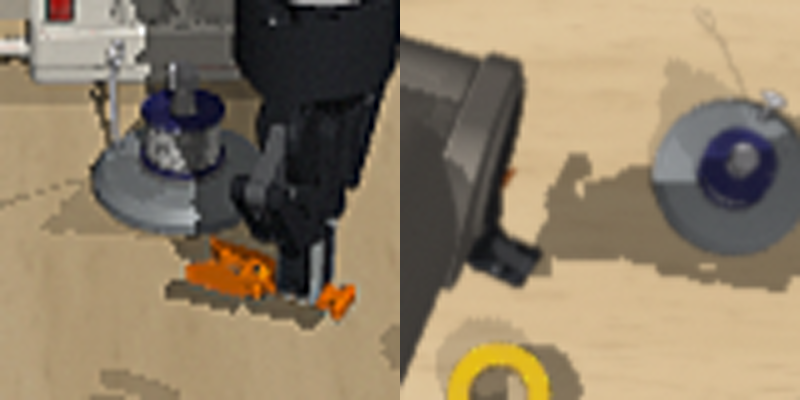

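The clip is held by the tail, with the arms at crop (230,265) and the cross bar at (340,298). I'll check its pitch against the predicted projection.

```bash
python3 - <<'E'
from h import *
a=np.radians(-30);R=np.array([[np.cos(a),-np.sin(a)],[np.sin(a),np.cos(a)]])
tcp=np.array([476.9,-19.3])
for h in(53,62):
  for nm,p in(("tipL",(18,14)),("tipR",(18,-14)),("barL",(-63,10)),("barR",(-63,-10))):
    print(h,nm,np.round(proj("side",[np.r_[tcp+R@(np.array(p)+[39,0]),h]])[0],1))
S=cv2.imread("pics/side7.png"); m=roi(mask(S,(5,120,80),(20,255,255)),240,200,300,235)
for c in cv2.findContours(m,cv2.RETR_EXTERNAL,cv2.CHAIN_APPROX_NONE)[0]:
    if len(c)>6:
        c=c[:,0]; print([c[f(c[:,i])].tolist() for i in(0,1) for f in(np.argmin,np.argmax)],len(c))
E
```

```text
53 tipL [252.1 220.2]
53 tipR [257.2 214.4]
53 barL [282.8 228.5]
53 barR [286.1 224.1]
62 tipL [252.1 217.2]
62 tipR [257.2 211.5]
62 barL [282.9 225.5]
62 barR [286.3 221.1]
[[278, 225], [285, 225], [280, 222], [281, 228]] 21
[[252, 218], [269, 223], [257, 212], [263, 224]] 48
```

```bash
python3 - <<'E'
from h import *
print(plane("top",(314.5,205.5),63),plane("top",(313.5,206.5),52))
S,T=cv2.imread("pics/side0.png"),cv2.imread("pics/top7.png")
print(plane("top",(230+743/4,165+157/4),79.5))
for h in(80,62,52): print(h,[np.round(proj(n,[[x,-200.,h]])[0],1).tolist() for n in("side","top") for x in(526.3,)])
# head/spindle rows in side0, side7: low-sat bright columns
for r in range(176,186): print(r,S[r,244:260].max(1).tolist())
E
```

```text
[ 525.39123968 -199.61839071   63.        ] [ 524.76564076 -198.30140845   52.        ]
[ 532.27225126 -449.69746507   79.5       ]
80 [[251.8, 177.2], [315.4, 203.9]]
62 [[251.7, 182.7], [314.6, 205.2]]
52 [[251.7, 185.8], [314.2, 205.9]]
176 [175, 174, 172, 176, 179, 171, 175, 172, 171, 175, 176, 175, 174, 173, 175, 174]
177 [172, 176, 177, 168, 171, 145, 157, 149, 134, 156, 170, 174, 173, 170, 174, 167]
178 [169, 167, 170, 89, 97, 165, 135, 132, 140, 129, 117, 159, 164, 161, 161, 126]
179 [170, 141, 122, 127, 78, 111, 146, 156, 180, 155, 118, 140, 166, 164, 175, 171]
180 [136, 104, 53, 59, 24, 105, 151, 186, 172, 142, 92, 58, 52, 77, 170, 166]
181 [84, 64, 67, 70, 31, 98, 115, 117, 121, 124, 81, 64, 65, 59, 44, 48]
182 [66, 67, 70, 72, 34, 100, 119, 131, 126, 120, 58, 65, 68, 70, 64, 41]
183 [67, 71, 57, 59, 49, 37, 93, 150, 121, 56, 52, 65, 72, 69, 70, 56]
184 [50, 57, 59, 57, 56, 48, 92, 133, 132, 77, 63, 68, 70, 70, 69, 65]
185 [38, 53, 62, 62, 61, 59, 53, 49, 61, 65, 69, 68, 67, 70, 62, 91]
```

The clip is level and posed as predicted. The axis is at (526.1,-199.8). I'm staging 45 mm short of it on the -30° line, with the clip's underside at about 54 mm.

Call:
{"api": "jog_arm", "payload": {
  "series": [
    [[-0.2,-0.3,-0.013],[0,0,0]],
    [[-0.2,-0.7,-0.013],[0,0,0]],
    [[-0.2,-0.7,-0.013],[0,0,0]],
    [[-0.2,-0.7,-0.013],[0,0,0]]
  ]
}}

```text
t: 13.4
tcp_pos: [457.5, -92.3, 59.7]
ee_rot: [-0.814, -3.031, 0.002]
wrist_force: [0.7, 0.4, -0.3]
grip_width: 0.089
gripper_force: 68.6
```

Call:
{"api": "jog_arm", "payload": {
  "series": [
    [[-0.28,-0.3,0],[0,0,0]],
    [[-0.28,-0.5,0],[0,0,0]],
    [[-0.28,-0.62,0],[0,0,0]],
    [[-0.28,-0.62,0],[0,0,0]],
    [[-0.28,-0.62,0],[0,0,0]],
    [[-0.28,-0.62,0],[0,0,0]]
  ]
}}

```text
t: 13.9
tcp_pos: [453.3, -155.9, 60.2]
ee_rot: [-0.804, -3.036, -0.002]
wrist_force: [-0.4, -0.4, 0.3]
grip_width: 0.087
gripper_force: 68.6
```

```bash
python3 - <<'E'
from h import *
S,T=robot.get_image("side"),robot.get_image("top")
P=[]
for i in range(6):
    o=robot.get_obs(); P.append(np.r_[o["tcp_pos"],o["ee_rot"]*np.sign(o["ee_rot"][1])]); robot.get_image("top") if i<5 else 0
m=np.mean(P,0); print(np.round(m,2)); y=2*np.arctan2(m[4],m[3]); e=np.array([np.cos(y),np.sin(y)]); f=np.array([np.sin(y),-np.cos(y)])
d=np.array([526.1,-199.8])-m[:2]; print("yaw",np.degrees(y),"to axis along -toolx",-d@e,"tooly",d@f)
def crop(im,x0,y0,x1,y1): return cv2.resize(im[y0:y1,x0:x1],(400,400),interpolation=cv2.INTER_CUBIC)
cv2.imwrite("pics/c8.png",np.hstack([crop(S,225,155,285,215),crop(T,260,165,340,245)]))
E
```

```text
[ 453.54 -156.73   60.5     0.8     3.04    0.  ]
yaw 150.3453967876114 to axis along -toolx 84.3645335446565 tooly -1.5261316510417313
```

View pics/c8.png

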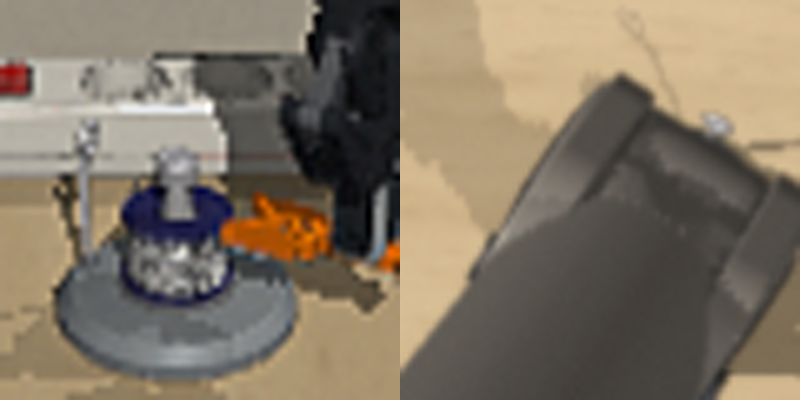

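The clip faces the spindle at groove level, with its tips at side crop (225,230) and the spindle neck at (178,205). Advancing.

Call:
{"api": "jog_arm", "payload": {
  "series": [
    [[-0.1,-0.015,0],[0,0,0]],
    [[-0.16,-0.015,0],[0,0,0]],
    [[-0.22,-0.015,0],[0,0,0]],
    [[-0.26,-0.015,0],[0,0,0]],
    [[-0.28,-0.015,0],[0,0,0]],
    [[-0.28,-0.015,0],[0,0,0]]
  ]
}}

```text
t: 14.75
tcp_pos: [477.3, -173.6, 60.6]
ee_rot: [0.807, 3.036, -0.0]
wrist_force: [0.4, 0.2, -0.0]
grip_width: 0.09
gripper_force: 68.6
```

Call:
{"api": "jog_arm", "payload": {
  "series": [
    [[-0.05,0,0],[0,0,0]],
    [[-0.08,0,0],[0,0,0]],
    [[-0.11,0,0],[0,0,0]],
    [[-0.14,0,0],[0,0,0]],
    [[-0.165,0,0],[0,0,0]],
    [[-0.165,0,0],[0,0,0]],
    [[-0.165,0,0],[0,0,0]]
  ]
}}

```text
t: 15.33
tcp_pos: [491.6, -180.8, 60.3]
ee_rot: [0.806, 3.036, 0.001]
wrist_force: [2.7, 0.8, -0.5]
grip_width: 0.088
gripper_force: 68.6
```

Call:
{"api": "jog_arm", "payload": {
  "series": [
    [[-0.02,0,0],[0,0,0]],
    [[-0.03,0,0],[0,0,0]],
    [[-0.04,0,0],[0,0,0]],
    [[-0.04,0,0],[0,0,0]]
  ]
}}

```text
t: 15.67
tcp_pos: [493.7, -182.7, 60.4]
ee_rot: [-0.806, -3.034, -0.002]
wrist_force: [-2.7, 3.2, 1.8]
grip_width: 0.086
gripper_force: 69.0
```

Call:
{"api": "jog_arm", "payload": {
  "series": [
    [[-0.02,0,0],[0,0,0]],
    [[-0.03,0,0],[0,0,0]],
    [[-0.03,0,0],[0,0,0]]
  ]
}}

```text
t: 15.92
tcp_pos: [493.8, -182.8, 59.7]
ee_rot: [-0.804, -3.028, -0.004]
wrist_force: [-6.7, 6.7, 4.1]
grip_width: 0.09
gripper_force: 69.3
```

```bash
python3 - <<'E'
from h import *
S=robot.get_image("side"); cv2.imwrite("pics/side9.png",S)
for h in(54,63):
  a=np.radians(-30)
  for nm,p in(("tipL",(18,14)),("tipR",(18,-14)),("barL",(-63,10)),("barR",(-63,-10)),("hole",(-13,0))):
    q=np.array([[np.cos(a),-np.sin(a)],[np.sin(a),np.cos(a)]])@p+[526.1,-199.8]; print(h,nm,np.round(proj("side",[np.r_[q,h]])[0],1))
cv2.imwrite("pics/c9.png",cv2.resize(S[160:220,225:285],(600,600),interpolation=cv2.INTER_CUBIC))
E
```

```text
54 tipL [243.8 186. ]
54 tipR [248.4 181.4]
54 barL [270.7 192.5]
54 barR [273.7 189. ]
54 hole [255.9 186.3]
63 tipL [243.8 183.2]
63 tipR [248.4 178.7]
63 barL [270.8 189.7]
63 barR [273.8 186.3]
63 hole [256.  183.6]
```

View pics/c9.png

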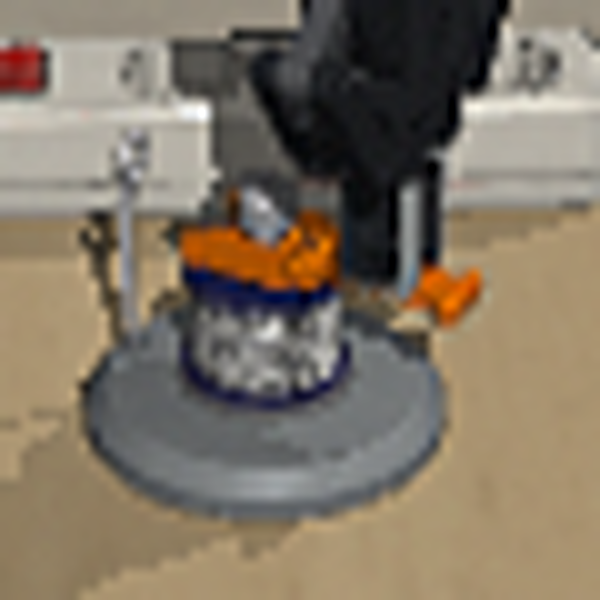

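The tips are at px (243,183.5), matching the seated prediction (243.8,183), and the neck stands in the seat. It's against the stop, so I'll unload, release and lift straight up.

Call:
{"api": "jog_arm", "payload": {
  "series": [
    [[0.03,0,0],[0,0,0]],
    [[0.05,0,0],[0,0,0]],
    [[0.05,0,0],[0,0,0]],
    [[0.05,0,0],[0,0,0]]
  ]
}}

```text
t: 16.3
tcp_pos: [493.4, -183.1, 60.9]
ee_rot: [0.807, 3.034, -0.001]
wrist_force: [-1.2, 0.1, -0.1]
grip_width: 0.087
gripper_force: 68.6
```

Call:
{"api": "jog_arm", "payload": {
  "series": [
    [[0,0,0],[0,0,0]],
    [[0,0,0],[0,0,0]],
    [[0,0,0],[0,0,0]],
    [[0,0,0],[0,0,0]]
  ],
  "grip": 0.45
}}

```text
t: 16.63
tcp_pos: [493.2, -182.6, 60.7]
ee_rot: [0.807, 3.035, -0.0]
wrist_force: [-0.7, 0.7, -0.7]
grip_width: 0.451
gripper_force: 0.0
```

Call:
{"api": "jog_arm", "payload": {
  "series": [
    [[0,0,-0.2],[0,0,0]],
    [[0,0,-0.5],[0,0,0]],
    [[0,0,-0.8],[0,0,0]],
    [[0.5,0,-1],[0,0,0]],
    [[1,0,-1],[0,0,0]],
    [[1,0,-1],[0,0,0]],
    [[1,0,-1],[0,0,0]],
    [[1,0,-1],[0,0,0]]
  ]
}}

```text
t: 17.3
tcp_pos: [405.9, -132.0, 160.9]
ee_rot: [0.805, 3.035, 0.003]
wrist_force: [0.0, -0.2, 0.8]
grip_width: 0.448
gripper_force: 0.0
```

```bash
python3 - <<'E'
from h import *
S,T=robot.get_image("side"),robot.get_image("top")
def crop(im,x0,y0,x1,y1): return cv2.resize(im[y0:y1,x0:x1],(400,400),interpolation=cv2.INTER_CUBIC)
cv2.imwrite("pics/c10.png",np.hstack([crop(S,225,160,285,220),crop(T,270,165,340,235)]))
a=np.radians(-30)
for n,im in(("side",S),("top",T)):
    m=roi(mask(im,(5,140,100),(20,255,255)),*((230,165,285,215) if n=="side" else (270,170,340,240)))
    M=cv2.moments(m,True);c=(M["m10"]/M["m00"],M["m01"]/M["m00"]);o=np.argwhere(m)[:,::-1].astype(float)
    r=cv2.minAreaRect(np.array([plane(n,p,63)[:2] for p in o],np.float32)); print(n,M["m00"],np.round(c,1),r)
    for x,y in((-63,0),(18,14),(18,-14)): print("pred",np.round(proj(n,[np.r_[np.array([[np.cos(a),-np.sin(a)],[np.sin(a),np.cos(a)]])@[x,y]+[526.1,-199.8],61]])[0],1))
    print(o.min(0),o.max(0))
E
```

```text
side 141.0 [258.  186.8] ((509.34393310546875, -177.5513458251953), (39.27912902832031, 82.0230941772461), 59.10981369018555)
pred [272.3 188.6]
pred [243.8 183.8]
pred [248.4 179.3]
[243. 182.] [272. 192.]
top 67.0 [315.2 205.1] ((527.5174560546875, -202.53292846679688), (27.633256912231445, 31.835744857788086), 59.890281677246094)
pred [301.6 226.8]
pred [313.3 196.4]
pred [323.  202.2]
[309. 197.] [323. 210.]
```

View pics/c10.png

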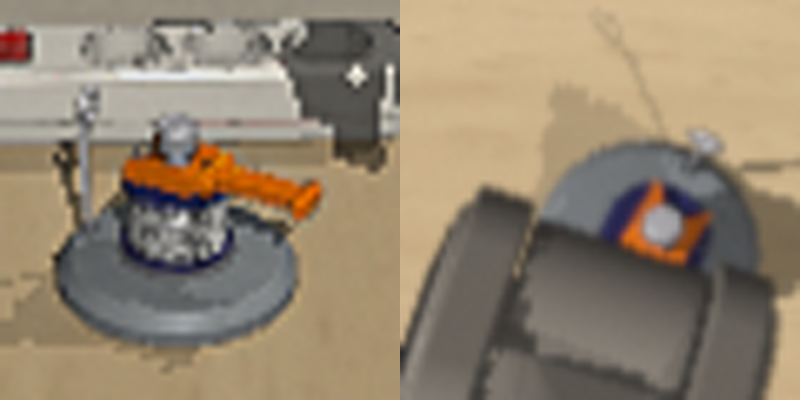

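The clip sits in the groove, on the reel's flange, with the spindle head through its seat (side crop (180,165), top crop (662,225)), and the arm is clear.

```bash
python3 -c "
from cell import robot
print(robot.finish_job())"
```

```text
the job is handed in; nothing more can be done
None
```

I pressed the reel home, relaid the clip and regrasped it by its tail, then snapped it into the groove and released it; I handed the job in after about 17.5 s, and the last pictures show the clip seated and level with the arm clear, but no verdict came back.

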